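# Fit a filter cartridge and its cap on the spindle

## Robot

A 6-joint arm with a two-finger parallel gripper is mounted at the origin on a cart in front of the work surface, level with it; the furniture and walls round the work are solid. World frame = base frame: x ahead of the robot, y to its left, z up, the work surface at z = 0. Lengths are in m, angles in degrees, forces in N, time in s.
With the tool pointing down it reaches from about 0.4 to 0.825 m from the base axis. Payload 7 kg.
Tool frame: the origin (TCP) lies between the finger pads; the fingertips stand 19 mm ahead of it and the grasp point (between the pads) is the TCP (r.finger_overhang is the distance from the TCP to the fingertips, in m); z points along the fingers, y is the direction in which the jaws open and shut (so a half turn about z gives the same grasp; the last joint's range is limited). The gripper opens to 88 mm and grips with 3 to 60 N. Pads are 19 mm wide; open, the fingers measure 130 mm over their backs; the gripper's body (78 mm by 193 mm) begins 47 mm behind the grasp point.
Start: joints at [93.341, 20.546, 0.682, 0, -70.136, -16.507], TCP at [0.154, 0.657, 0.246] pointing down, gripper open.
Joint ranges: [-176.03, 176.03], [-82.01, 121.73], [-58.28, 71.71], [-173.87, 95.51], [-174.79, -0.11], [-173.66, 173.66]. Speed limits (degrees/s): [136.94, 136.94, 172.46, 180, 180, 180].

## Interface

Orientations are given as [roll, pitch, yaw] about the fixed x, y, z axes, in that order (R = Rz(yaw) Ry(pitch) Rx(roll)).
In Python, from plant import r, optics gives the robot as it stands. The module is installed in compiled form; this text tells all that it offers.
- The arm moves only by the tool step_arm, never from a script. Its argument "increments" is a list of rows, each an object of numbers: "tx", "ty", "tz": the shift along the world's x, y, z in mm; "ax", "ay", "az": the turn, a rotation vector about the world's x, y, z in degrees; "claw": the gripper command: -1 is shut, 1 is fully open, values between are in proportion. In form: [{"tx": .., "ty": .., "tz": .., "ax": .., "ay": .., "az": .., "claw": ..}, ...]. A call has 1 to 12 rows; each row shifts and turns the commanded pose from where the row before left it; what a row does not reach is not made up. A row lasts 1/10 s, in which the tool goes at most 50 mm and 8.59 degrees, less where a joint would pass 70% of its speed; a pose out of reach is approached as far as the arm can. A call with a gripper value outside its range is refused whole. The fingers move at their own pace and stop on an object; "newtons" is the grip in N (left out, the last holds). Time passes only in rows, so rows that do not move let the fingers close. It gives the time, the measured TCP pose, the force and the opening at its end, in the units of the state.
- r.get_state(): the state, without advancing time (a new reading comes with each control period).
- optics.capture(name): name is "scene" or "top" or "wrist"; returns a dict with "image" (480x640x3 uint8, blue, green, red), "depth" (480x640 float32, m along the optical axis (not along the pixel's ray), 0 where there is no reading), "fx", "fy", "cx", "cy" (pixels), "R" (3x3) and "t" (3): a world point X has camera coordinates R X + t. Camera axes: x right, y down, z forward; pixel columns grow to the right and rows downward; lengths in m; the calibration is good to about 2 mm. A picture is of the moment at which its call begins.
- r.close_job(): hands the job in, once; it reports no verdict.
The state is a dict: "time_s": time; "joints": joint angles; "qd": joint speeds; "joint_torque": joint torques, N m; "tcp_pos": TCP position; "eef_rot": TCP orientation; "contact_force": force on the tool from outside, world axes, zero at the start; "moment": the same for the moment, N m; "gripper_width": finger opening in m.
Only numpy, scipy, OpenCV 4.12 (cv2) and the standard library are available. Lean on these libraries where they do the work, as an engineer would, in place of code of your own. Each camera call takes 0.05 s, during which the arm holds its last target. There are 200 camera calls.

## Task

Put the bench water filter together: lift the tall cartridge over the spindle of the filter stand so that it sits fully down on the seat, then put the cap over the end of the spindle so that it rests flat on the cartridge. The short cartridge is for another filter: leave it standing where it is.

Things in the scene. Friction and masses are not known exactly. Their poses are not given: they have to be found in the camera images.
- stand: Filter stand, fixed: a round grey foot 120 mm across with a steel spindle standing upright at its centre. Origin on the surface, on the spindle's axis; z up. The flat seat round the spindle is 60 mm across and 15 mm above the surface. The spindle is 14 mm thick up to 86 mm above the surface, then tapers to its tip (6 mm thick) at 97 mm. Stays where it is
- cartridge: The tall cartridge: a white upright tube with grey pleats, 48 mm in outer diameter, 60 mm tall, with a 30 mm hole right through it along its axis, 90 g (may vary by a third). Loose, stands on end. Origin at the centre of its lower end, z up along the hole
- short_cartridge: The wrong, short cartridge: the same pleated white tube, 48 mm in outer diameter and with the same 30 mm hole, but only 36 mm tall. Loose, stands on end. Origin at the centre of its lower end, z up. (Left of all these things, at x = 0.45 m, y = 0.18 to 0.42 m, arches a 390 mm tall tap, part of the room: keep the arm clear of it)
- cap: The grey cap, loose, standing open side down: a round cup 50 mm in outer diameter and 32 mm tall with a 26 mm hole from below, 26 mm deep, and on top of it a round gripping knob 24 mm thick and 26 mm tall (whole height 58 mm); 70 g. Origin at the centre of its open lower rim, z up towards the knob
There are look-alikes about, which are no part of the job. Leave any turquoise look-alike of the cap alone. What is shaped like the cartridge but orange is not meant.

How it is judged:
By the outcome, as a careful person would: the job done as asked, in the order asked, and still so for the second after the job is handed in, with the robot touching nothing.
It also fails if it takes over 64 s, if anything falls off the work surface, if the arm or the gripper's body presses on something with over 40 N, if the wrist force passes 120 N, or if a joint passes its speed limit or range.

## Working session

There is one attempt and no reset: what is moved stays moved. The work goes in short steps, Python scripts to look and compute and a tool call to move; the robot and the scene stay as the last step left them, time stands still between calls to the robot, and variables do not carry over. Pictures are saved under pics/ and viewed, about 8 in all and at most 12, crops included, and the job is handed in when it is done.

Besides the shell and the picture viewer there is one more tool, called after ">>>" by a JSON object that holds its "fn" and its "kwargs", one argument or row to a line. step_arm: Moves the arm, as the interface text tells. Its arguments: {"type":"object","properties":{"increments":{"type":"array","items":{"type":"object","properties":{"tx":{"type":"number"},"ty":{"type":"number"},"tz":{"type":"number"},"ax":{"type":"number"},"ay":{"type":"number"},"az":{"type":"number"},"claw":{"type":"number"}}}},"newtons":{"type":"number"}},"required":["increments"]}

```bash
mkdir -p pics; cat > h.py <<'E'
import numpy as np,cv2
from plant import r,optics
def pts(c):
    d=c["depth"];v,u=np.mgrid[:480,:640]
    P=np.stack([(u-c["cx"])/c["fx"]*d,(v-c["cy"])/c["fy"]*d,d],-1)
    W=(P-np.array(c["t"]))@np.array(c["R"])
    W[d==0]=np.nan
    return W
E
python3 - <<'E'
from h import *
a=optics.capture("scene");b=optics.capture("top")
np.savez("c.npz",sw=pts(a),tw=pts(b),si=a["image"],ti=b["image"])
cv2.imwrite("pics/s.png",a["image"]);cv2.imwrite("pics/t.png",b["image"])
for c in(a,b):print(c["fx"],c["R"],c["t"])
print(r.get_state())
E
```

```text
459.68312822951685 [[ 0.66734056 -0.74467974 -0.01042382]
 [-0.53483715 -0.46945738 -0.70253754]
 [ 0.51827194  0.47440684 -0.71157034]] [-0.4622153   0.19867751  0.70600112]
478.8081399735773 [[ 1.68485068e-03 -9.99997839e-01  1.21755144e-03]
 [-9.86901456e-01 -1.85919314e-03 -1.61313547e-01]
 [ 1.61315462e-01 -9.29814045e-04 -9.86902456e-01]] [-0.17959892  0.47888442  0.81240657]
{'time_s': 0.1, 'joints': array([ 9.33402978e+01,  2.05875307e+01,  6.38368807e-01, -1.68097050e-02,
       -7.01367624e+01, -1.65068430e+01]), 'qd': array([-0.03182011, -0.07731019,  0.09170862,  0.09757926, -0.01816732,
       -0.10043613]), 'joint_torque': array([-1.81631367e-03, -5.84157908e+01,  2.93753582e+01,  7.01550096e+00,
        1.01966097e-02, -6.09432027e-05]), 'tcp_pos': array([0.15369044, 0.65684063, 0.24471206]), 'eef_rot': array([ 1.79913127e+02, -9.26402557e-03, -1.31722616e+01]), 'contact_force': array([ 0.84898233, -0.38008334, -0.4583844 ]), 'moment': array([-0.01770996, -0.04066291, -0.08691775]), 'gripper_width': 0.08776426603993667}
```

View pics/s.png

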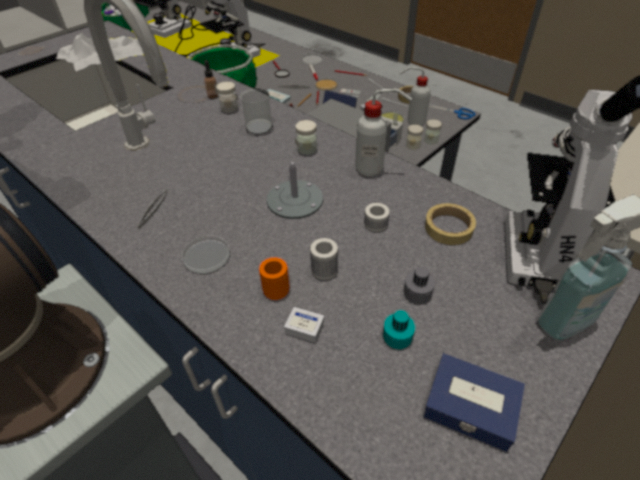

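View pics/t.png

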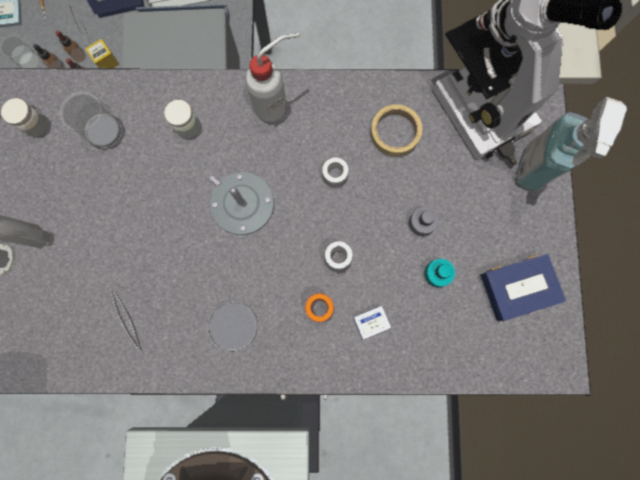

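The scene view shows the tall cartridge at (323,258), the short one at (376,216), the stand at (294,195), the grey cap at (419,288), and the orange and turquoise decoys. In the top view the tall one is at (338,255), the short at (335,171), the spindle at about (240,203) and the cap at (423,222).

```bash
python3 - <<'E'
from h import *
z=np.load("c.npz")
def circ(P,n):
    A=np.c_[2*P[:,:2],np.ones(len(P))];s=np.linalg.lstsq(A,(P[:,:2]**2).sum(1),rcond=None)[0]
    print(n,len(P),"centre",s[:2].round(4),"r",np.sqrt(s[2]+s[0]**2+s[1]**2).round(4),"bbox mid",((P.min(0)+P.max(0))/2).round(4),"z",P[:,2].min().round(4),P[:,2].max().round(4))
for k in("sw","tw"):
    W=z[k]
    def near(box,zl,zh,n):
        u,v=box;w=34
        R=W[v-w:v+w,u-w:u+w].reshape(-1,3);R=R[~np.isnan(R[:,0])]
        R=R[(R[:,2]>zl)&(R[:,2]<zh)]
        if len(R)>5:circ(R,k+" "+n)
    if k=="tw":
        B=dict(tall=(338,255),short=(335,171),stand=(241,203),cap=(423,222));
    else: B=dict(tall=(323,258),short=(376,216),stand=(294,185),cap=(419,284))
    near(B["tall"],.055,.07,"tall top");near(B["short"],.03,.042,"short top")
    near(B["stand"],.03,.085,"spindle");near(B["stand"],.085,.11,"tip");near(B["stand"],.006,.02,"foot")
    near(B["cap"],.05,.065,"knob top");near(B["cap"],.036,.05,"knob side");near(B["cap"],.027,.034,"cap shoulder")
    R=W.reshape(-1,3);R=R[~np.isnan(R[:,0])]
    T=R[(abs(R[:,0]-.45)<.12)&(R[:,1]>.12)&(R[:,1]<.5)&(R[:,2]>.05)]
    if len(T):print("tap",T.min(0),T.max(0))
E
```

```text
sw tall top 327 centre [ 0.4516 -0.2113] r 0.0199 bbox mid [ 0.4529 -0.2106  0.0591] z 0.055 0.0632
sw short top 273 centre [ 0.6109 -0.2071] r 0.0198 bbox mid [ 0.612  -0.2062  0.0346] z 0.03 0.0391
sw spindle 149 centre [ 0.5564 -0.0329] r 0.0056 bbox mid [ 0.5563 -0.0331  0.0572] z 0.03 0.0844
sw tip 40 centre [ 0.5559 -0.0329] r 0.0043 bbox mid [ 0.5551 -0.0325  0.0915] z 0.0852 0.0979
sw foot 1588 centre [ 0.5844 -0.0128] r 0.0624 bbox mid [ 0.6046 -0.0073  0.0129] z 0.0061 0.0198
sw knob top 277 centre [ 0.4715 -0.3744] r 0.0478 bbox mid [ 0.4741 -0.3793  0.056 ] z 0.05 0.0619
sw knob side 82 centre [ 0.5203 -0.3678] r 0.0116 bbox mid [ 0.5157 -0.3692  0.043 ] z 0.0361 0.0498
sw cap shoulder 365 centre [ 0.4865 -0.3735] r 0.0342 bbox mid [ 0.4839 -0.37    0.0305] z 0.0271 0.034
tap [0.43207651 0.18306322 0.05011091] [0.50910841 0.42485775 0.36772695]
tw tall top 368 centre [ 0.4515 -0.2099] r 0.0197 bbox mid [ 0.4519 -0.2102  0.0606] z 0.055 0.0662
tw short top 346 centre [ 0.6106 -0.2055] r 0.0198 bbox mid [ 0.611  -0.2054  0.036 ] z 0.0302 0.0417
tw spindle 69 centre [ 0.5562 -0.0314] r 0.0068 bbox mid [ 0.5538 -0.0329  0.0575] z 0.0304 0.0847
tw tip 52 centre [ 0.555  -0.0322] r 0.0044 bbox mid [ 0.5551 -0.0321  0.0927] z 0.0851 0.1002
tw foot 3051 centre [ 0.5571 -0.0301] r 0.0437 bbox mid [ 0.5556 -0.0308  0.0129] z 0.006 0.0199
tw knob top 166 centre [ 0.5192 -0.3667] r 0.009 bbox mid [ 0.5193 -0.3674  0.0566] z 0.0505 0.0627
tw knob side 44 centre [ 0.5189 -0.3689] r 0.0161 bbox mid [ 0.5176 -0.3667  0.0426] z 0.0361 0.049
tw cap shoulder 250 centre [ 0.52   -0.3679] r 0.0202 bbox mid [ 0.5194 -0.3676  0.0305] z 0.027 0.034
tap [0.4344927  0.18593784 0.22788301] [0.46605013 0.20817855 0.32478128]
```

>>> {"fn": "step_arm", "kwargs": {
  "increments": [
    {"tz": 45},
    {"tz": 45},
    {"tz": 45},
    {"tz": 45},
    {"ty": -30, "tz": 40},
    {"ty": -40, "tz": 30},
    {"ty": -40, "tz": 20},
    {"ty": -40},
    {"ty": -30}
  ]
}}

```text
$.increments[0]: bad value
```

>>> {"fn": "step_arm", "kwargs": {
  "increments": [
    {"tx": 0, "ty": 0, "tz": 45, "ax": 0, "ay": 0, "az": 0, "claw": 1},
    {"tx": 0, "ty": 0, "tz": 45, "ax": 0, "ay": 0, "az": 0, "claw": 1},
    {"tx": 0, "ty": 0, "tz": 45, "ax": 0, "ay": 0, "az": 0, "claw": 1},
    {"tx": 0, "ty": 0, "tz": 45, "ax": 0, "ay": 0, "az": 0, "claw": 1},
    {"tx": 0, "ty": -30, "tz": 35, "ax": 0, "ay": 0, "az": 0, "claw": 1},
    {"tx": 0, "ty": -40, "tz": 25, "ax": 0, "ay": 0, "az": 0, "claw": 1},
    {"tx": 0, "ty": -40, "tz": 15, "ax": 0, "ay": 0, "az": 0, "claw": 1},
    {"tx": 0, "ty": -40, "tz": 0, "ax": 0, "ay": 0, "az": 0, "claw": 1},
    {"tx": 0, "ty": -40, "tz": 0, "ax": 0, "ay": 0, "az": 0, "claw": 1}
  ],
  "newtons": 20
}}

```text
time_s: 1.0
tcp_pos: [0.1537, 0.4656, 0.5006]
eef_rot: [-180.0, 0.0, -13.2]
contact_force: [0.0, 0.1, 0.0]
gripper_width: 0.0876
```

>>> {"fn": "step_arm", "kwargs": {
  "increments": [
    {"tx": 40, "ty": -16, "tz": 0, "ax": 0, "ay": 0, "az": 0, "claw": 1},
    {"tx": 38, "ty": -19, "tz": 0, "ax": 0, "ay": 0, "az": 0, "claw": 1},
    {"tx": 37, "ty": -21, "tz": 0, "ax": 0, "ay": 0, "az": 0, "claw": 1},
    {"tx": 35, "ty": -25, "tz": 0, "ax": 0, "ay": 0, "az": 0, "claw": 1},
    {"tx": 32, "ty": -28, "tz": 0, "ax": 0, "ay": 0, "az": 0, "claw": 1},
    {"tx": 30, "ty": -31, "tz": 0, "ax": 0, "ay": 0, "az": 0, "claw": 1},
    {"tx": 27, "ty": -33, "tz": 0, "ax": 0, "ay": 0, "az": 0, "claw": 1},
    {"tx": 24, "ty": -36, "tz": 0, "ax": 0, "ay": 0, "az": 0, "claw": 1},
    {"tx": 21, "ty": -37, "tz": 0, "ax": 0, "ay": 0, "az": 0, "claw": 1},
    {"tx": 17, "ty": -39, "tz": 0, "ax": 0, "ay": 0, "az": 0, "claw": 1},
    {"tx": 14, "ty": -40, "tz": 0, "ax": 0, "ay": 0, "az": 0, "claw": 1},
    {"tx": 11, "ty": -42, "tz": 0, "ax": 0, "ay": 0, "az": 0, "claw": 1}
  ]
}}

```text
time_s: 2.2
tcp_pos: [0.4801, 0.0986, 0.5]
eef_rot: [180.0, 0.0, -13.2]
contact_force: [0.6, -0.3, 0.4]
gripper_width: 0.0874
```

>>> {"fn": "step_arm", "kwargs": {
  "increments": [
    {"tx": -4, "ty": -44, "tz": 0, "ax": 0, "ay": 0, "az": 2, "claw": 1},
    {"tx": -4, "ty": -44, "tz": 0, "ax": 0, "ay": 0, "az": 2, "claw": 1},
    {"tx": -4, "ty": -44, "tz": 0, "ax": 0, "ay": 0, "az": 2, "claw": 1},
    {"tx": -4, "ty": -44, "tz": 0, "ax": 0, "ay": 0, "az": 2, "claw": 1},
    {"tx": -4, "ty": -44, "tz": 0, "ax": 0, "ay": 0, "az": 2, "claw": 1},
    {"tx": -4, "ty": -44, "tz": -20, "ax": 0, "ay": 0, "az": 2, "claw": 1},
    {"tx": -4, "ty": -44, "tz": -20, "ax": 0, "ay": 0, "az": 1.2, "claw": 1},
    {"tx": 0, "ty": 0, "tz": -45, "ax": 0, "ay": 0, "az": 0, "claw": 1},
    {"tx": 0, "ty": 0, "tz": -45, "ax": 0, "ay": 0, "az": 0, "claw": 1},
    {"tx": 0, "ty": 0, "tz": -45, "ax": 0, "ay": 0, "az": 0, "claw": 1},
    {"tx": 0, "ty": 0, "tz": -45, "ax": 0, "ay": 0, "az": 0, "claw": 1}
  ]
}}

```text
time_s: 3.3
tcp_pos: [0.4511, -0.208, 0.2787]
eef_rot: [-180.0, -0.0, -0.0]
contact_force: [1.1, 0.7, -0.4]
gripper_width: 0.0879
```

Check with the wrist camera before descending.

```bash
python3 - <<'E'
from h import *
c=optics.capture("wrist");W=pts(c);cv2.imwrite("pics/w1.png",c["image"]);print(r.get_state()["tcp_pos"])
m=(W[...,2]>.053)&(W[...,2]<.068)&(abs(W[...,0]-.452)<.04)&(abs(W[...,1]+.21)<.04)
P=W[m];print(m.sum(),((P.min(0)+P.max(0))/2).round(4),np.median(P,0).round(4))
if m.sum()>20:
  v,u=np.nonzero(m);print(cv2.minEnclosingCircle(np.float32(P[:,:2])),cv2.fitEllipse(cv2.convexHull(np.float32(P[:,:2]))))
E
```

```text
[ 0.44737627 -0.20651708  0.27083238]
1463 [ 0.4519 -0.211   0.0574] [ 0.4521 -0.211   0.0584]
((0.4515470564365387, -0.21113501489162445), 0.024164708331227303) ((0.4516192674636841, -0.21108068525791168), (0.047239258885383606, 0.047471966594457626), 169.16944885253906)
```

View pics/w1.png

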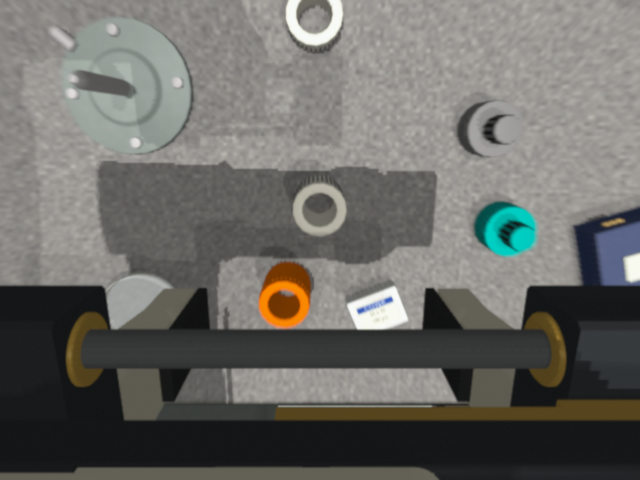

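The wrist view shows the tall cartridge at (320,208), midway between the fingers. The space where the fingers will come down is clear.

>>> {"fn": "step_arm", "kwargs": {
  "increments": [
    {"tx": 0, "ty": 0, "tz": 0, "ax": 0, "ay": 0, "az": 0, "claw": 1},
    {"tx": 0, "ty": 0, "tz": 0, "ax": 0, "ay": 0, "az": 0, "claw": 1}
  ]
}}

```text
time_s: 3.55
tcp_pos: [0.453, -0.2082, 0.2829]
eef_rot: [179.9, -0.1, 0.1]
contact_force: [0.5, -1.2, 0.7]
gripper_width: 0.0878
```

>>> {"fn": "step_arm", "kwargs": {
  "increments": [
    {"tx": 0, "ty": -3, "tz": -40, "ax": 0, "ay": 0, "az": 0, "claw": 1},
    {"tx": 0, "ty": 0, "tz": -40, "ax": 0, "ay": 0, "az": 0, "claw": 1},
    {"tx": 0, "ty": 0, "tz": -40, "ax": 0, "ay": 0, "az": 0, "claw": 1},
    {"tx": 0, "ty": 0, "tz": -40, "ax": 0, "ay": 0, "az": 0, "claw": 1},
    {"tx": 0, "ty": 0, "tz": -30, "ax": 0, "ay": 0, "az": 0, "claw": 1},
    {"tx": 0, "ty": 0, "tz": -25, "ax": 0, "ay": 0, "az": 0, "claw": 1},
    {"tx": 0, "ty": 0, "tz": -21, "ax": 0, "ay": 0, "az": 0, "claw": 1},
    {"tx": 0, "ty": 0, "tz": 0, "ax": 0, "ay": 0, "az": 0, "claw": 0.3},
    {"tx": 0, "ty": 0, "tz": 0, "ax": 0, "ay": 0, "az": 0, "claw": -1},
    {"tx": 0, "ty": 0, "tz": 0, "ax": 0, "ay": 0, "az": 0, "claw": -1},
    {"tx": 0, "ty": 0, "tz": 0, "ax": 0, "ay": 0, "az": 0, "claw": -1},
    {"tx": 0, "ty": 0, "tz": 0, "ax": 0, "ay": 0, "az": 0, "claw": -1}
  ],
  "newtons": 20
}}

```text
time_s: 4.75
tcp_pos: [0.4525, -0.2108, 0.0457]
eef_rot: [180.0, -0.1, 0.0]
contact_force: [0.3, -0.2, 0.3]
gripper_width: 0.0531
```

>>> {"fn": "step_arm", "kwargs": {
  "increments": [
    {"tx": 0, "ty": 0, "tz": 0, "ax": 0, "ay": 0, "az": 0, "claw": -1},
    {"tx": 0, "ty": 0, "tz": 0, "ax": 0, "ay": 0, "az": 0, "claw": -1},
    {"tx": 0, "ty": 0, "tz": 0, "ax": 0, "ay": 0, "az": 0, "claw": -1}
  ]
}}

```text
time_s: 5.05
tcp_pos: [0.4522, -0.2108, 0.0453]
eef_rot: [180.0, -0.1, 0.0]
contact_force: [-1.4, 1.5, 6.5]
gripper_width: 0.0472
```

>>> {"fn": "step_arm", "kwargs": {
  "increments": [
    {"tx": 0, "ty": 0, "tz": 10, "ax": 0, "ay": 0, "az": 0, "claw": -1},
    {"tx": 0, "ty": 0, "tz": 25, "ax": 0, "ay": 0, "az": 0, "claw": -1},
    {"tx": 0, "ty": 0, "tz": 40, "ax": 0, "ay": 0, "az": 0, "claw": -1},
    {"tx": 0, "ty": 0, "tz": 40, "ax": 0, "ay": 0, "az": 0, "claw": -1},
    {"tx": 0, "ty": 0, "tz": 30, "ax": 0, "ay": 0, "az": 0, "claw": -1},
    {"tx": 0, "ty": 0, "tz": 10, "ax": 0, "ay": 0, "az": 0, "claw": -1},
    {"tx": 10, "ty": 18, "tz": 0, "ax": 0, "ay": 0, "az": 0, "claw": -1},
    {"tx": 17, "ty": 29, "tz": 0, "ax": 0, "ay": 0, "az": 0, "claw": -1},
    {"tx": 20, "ty": 35, "tz": 0, "ax": 0, "ay": 0, "az": 0, "claw": -1},
    {"tx": 20, "ty": 35, "tz": 0, "ax": 0, "ay": 0, "az": 0, "claw": -1},
    {"tx": 14, "ty": 24, "tz": 0, "ax": 0, "ay": 0, "az": 0, "claw": -1}
  ]
}}

```text
time_s: 6.15
tcp_pos: [0.5332, -0.0679, 0.1993]
eef_rot: [-180.0, 0.0, 0.1]
contact_force: [1.2, 0.0, -0.8]
gripper_width: 0.0473
```

```bash
cat > look.py <<'E'
from h import *
import sys
c=optics.capture("scene");d=optics.capture("wrist")
i=cv2.resize(c["image"][100:340,200:480],None,fx=1.7,fy=1.7)
w=cv2.resize(d["image"],(320,240));o=np.zeros((i.shape[0],i.shape[1]+320,3),np.uint8)
o[:,:i.shape[1]]=i;o[:240,i.shape[1]:]=w
cv2.imwrite(sys.argv[1],o)
np.savez("l.npz",s=pts(c),w=pts(d))
print(r.get_state()["tcp_pos"],r.get_state()["contact_force"],r.get_state()["gripper_width"])
E
python3 look.py pics/l1.png
python3 - <<'E'
import numpy as np
z=np.load("l.npz")
for k in("s","w"):
    W=z[k]
    m=(W[...,2]>.206)&(W[...,2]<.222)&(abs(W[...,0]-.535)<.04)&(abs(W[...,1]+.07)<.026)
    P=W[m]
    if m.sum():print(k,m.sum(),P.min(0).round(4),P.max(0).round(4))
    m=(W[...,2]>.04)&(W[...,2]<.105)&(abs(W[...,0]-.556)<.02)&(abs(W[...,1]+.032)<.02)
    P=W[m]
    if m.sum():print(k,"spindle",m.sum(),P.min(0).round(4),P.max(0).round(4),np.median(P,0))
E
```

```text
[ 0.53388797 -0.06728171  0.1990012 ] [-0.33101108 -0.36460211 -1.38654719] 0.04727367838046786
s 223 [ 0.5091 -0.0951  0.2062] [ 0.546  -0.0441  0.2213]
s spindle 163 [ 0.5488 -0.0405  0.0403] [ 0.5631 -0.0263  0.0979] [ 0.5534174  -0.03602149  0.07108051]
w 7756 [ 0.5132 -0.096   0.206 ] [ 0.5588 -0.0441  0.222 ]
w spindle 657 [ 0.5491 -0.0393  0.0403] [ 0.5628 -0.0255  0.0967] [ 0.55895844 -0.03430436  0.0861236 ]
```

View pics/l1.png

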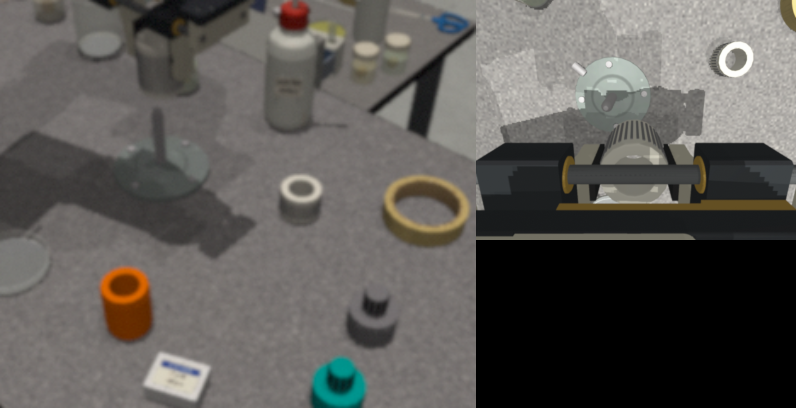

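The left panel shows the cartridge held upright beside the spindle. In the wrist inset it sits square between the fingers. The spindle measures (0.556, -0.032).

>>> {"fn": "step_arm", "kwargs": {
  "increments": [
    {"tx": 12, "ty": 20, "tz": 0, "ax": 0, "ay": 0, "az": 0, "claw": -1},
    {"tx": 11, "ty": 18, "tz": 0, "ax": 0, "ay": 0, "az": 0, "claw": -1},
    {"tx": 0, "ty": 0, "tz": 0, "ax": 0, "ay": 0, "az": 0, "claw": -1},
    {"tx": 0, "ty": 0, "tz": 0, "ax": 0, "ay": 0, "az": 0, "claw": -1},
    {"tx": 0, "ty": 0, "tz": -20, "ax": 0, "ay": 0, "az": 0, "claw": -1},
    {"tx": 0, "ty": 0, "tz": -20, "ax": 0, "ay": 0, "az": 0, "claw": -1},
    {"tx": 0, "ty": 0, "tz": -10, "ax": 0, "ay": 0, "az": 0, "claw": -1},
    {"tx": 0, "ty": 0, "tz": -10, "ax": 0, "ay": 0, "az": 0, "claw": -1},
    {"tx": 0, "ty": 0, "tz": -10, "ax": 0, "ay": 0, "az": 0, "claw": -1}
  ]
}}

```text
time_s: 7.15
tcp_pos: [0.556, -0.032, 0.1294]
eef_rot: [180.0, -0.0, 0.0]
contact_force: [-0.3, 0.2, -0.5]
gripper_width: 0.0473
```

```bash
cat >> look.py <<'E'
cv2.imwrite(sys.argv[1].replace(".png","w.png"),d["image"])
E
python3 look.py pics/l2.png
```

```text
[ 0.55506453 -0.03203692  0.12841027] [-0.32578125  0.23675862 -1.32969631] 0.04704911688217043
```

View pics/l2w.png

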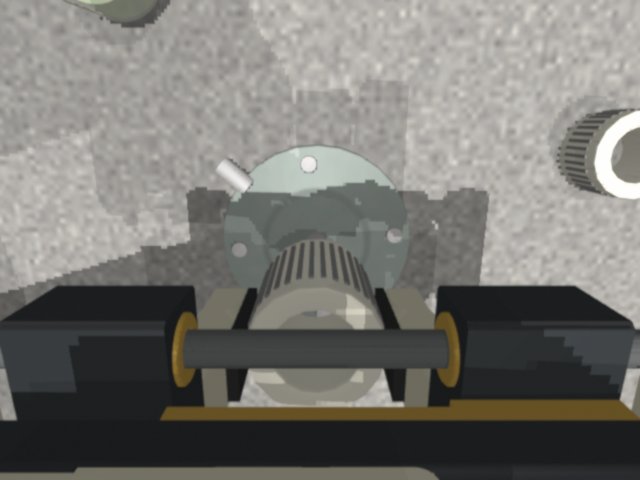

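The cartridge end is over the foot (centre at about column 315) with no contact force, so I lower it.

>>> {"fn": "step_arm", "kwargs": {
  "increments": [
    {"tx": 0, "ty": 0, "tz": -12, "ax": 0, "ay": 0, "az": 0, "claw": -1},
    {"tx": 0, "ty": 0, "tz": -12, "ax": 0, "ay": 0, "az": 0, "claw": -1},
    {"tx": 0, "ty": 0, "tz": -12, "ax": 0, "ay": 0, "az": 0, "claw": -1},
    {"tx": 0, "ty": 0, "tz": -12, "ax": 0, "ay": 0, "az": 0, "claw": -1},
    {"tx": 0, "ty": 0, "tz": -10, "ax": 0, "ay": 0, "az": 0, "claw": -1},
    {"tx": 0, "ty": 0, "tz": -6, "ax": 0, "ay": 0, "az": 0, "claw": -1},
    {"tx": 0, "ty": 0, "tz": -3, "ax": 0, "ay": 0, "az": 0, "claw": -1},
    {"tx": 0, "ty": 0, "tz": -1, "ax": 0, "ay": 0, "az": 0, "claw": -1},
    {"tx": 0, "ty": 0, "tz": 0, "ax": 0, "ay": 0, "az": 0, "claw": -1}
  ]
}}

```text
time_s: 8.15
tcp_pos: [0.556, -0.0317, 0.0617]
eef_rot: [180.0, -0.0, 0.0]
contact_force: [0.1, -0.5, -0.6]
gripper_width: 0.0471
```

>>> {"fn": "step_arm", "kwargs": {
  "increments": [
    {"tx": 0, "ty": 0, "tz": -1, "ax": 0, "ay": 0, "az": 0, "claw": -1},
    {"tx": 0, "ty": 0, "tz": -1, "ax": 0, "ay": 0, "az": 0, "claw": -1},
    {"tx": 0, "ty": 0, "tz": 0, "ax": 0, "ay": 0, "az": 0, "claw": -1}
  ]
}}

```text
time_s: 8.45
tcp_pos: [0.5561, -0.0317, 0.0603]
eef_rot: [-180.0, -0.1, 0.0]
contact_force: [-1.4, 0.6, 4.3]
gripper_width: 0.0473
```

>>> {"fn": "step_arm", "kwargs": {
  "increments": [
    {"tx": 0, "ty": 0, "tz": 0, "ax": 0, "ay": 0, "az": 0, "claw": 0.2},
    {"tx": 0, "ty": 0, "tz": 0, "ax": 0, "ay": 0, "az": 0, "claw": 0.4},
    {"tx": 0, "ty": 0, "tz": 0, "ax": 0, "ay": 0, "az": 0, "claw": 0.6},
    {"tx": 0, "ty": 0, "tz": 0, "ax": 0, "ay": 0, "az": 0, "claw": 0.6},
    {"tx": 0, "ty": 0, "tz": 0, "ax": 0, "ay": 0, "az": 0, "claw": 0.6},
    {"tx": 0, "ty": 0, "tz": 10, "ax": 0, "ay": 0, "az": 0, "claw": 0.6},
    {"tx": 0, "ty": 0, "tz": 30, "ax": 0, "ay": 0, "az": 0, "claw": 0.6},
    {"tx": 0, "ty": 0, "tz": 40, "ax": 0, "ay": 0, "az": 0, "claw": 0.6},
    {"tx": 0, "ty": 0, "tz": 40, "ax": 0, "ay": 0, "az": 0, "claw": 0.6},
    {"tx": 0, "ty": 0, "tz": 20, "ax": 0, "ay": 0, "az": 0, "claw": 0.6}
  ]
}}

```text
time_s: 9.45
tcp_pos: [0.5572, -0.0317, 0.2043]
eef_rot: [-180.0, -0.3, 0.1]
contact_force: [0.4, 0.5, -1.0]
gripper_width: 0.0702
```

>>> {"fn": "step_arm", "kwargs": {
  "increments": [
    {"tx": -4, "ty": -36, "tz": 0, "ax": 0, "ay": 0, "az": 0, "claw": 0.6},
    {"tx": -4, "ty": -42, "tz": 0, "ax": 0, "ay": 0, "az": 0, "claw": 0.6},
    {"tx": -4, "ty": -43, "tz": 0, "ax": 0, "ay": 0, "az": 0, "claw": 0.6},
    {"tx": -5, "ty": -43, "tz": 0, "ax": 0, "ay": 0, "az": 0, "claw": 0.6},
    {"tx": -5, "ty": -43, "tz": 0, "ax": 0, "ay": 0, "az": 0, "claw": 0.6},
    {"tx": -5, "ty": -43, "tz": 0, "ax": 0, "ay": 0, "az": 0, "claw": 0.6},
    {"tx": -5, "ty": -43, "tz": 0, "ax": 0, "ay": 0, "az": 0, "claw": 0.6},
    {"tx": -5, "ty": -42, "tz": 0, "ax": 0, "ay": 0, "az": 0, "claw": 0.6},
    {"tx": 0, "ty": 0, "tz": 0, "ax": 0, "ay": 0, "az": 0, "claw": 0.6}
  ]
}}

```text
time_s: 10.35
tcp_pos: [0.5175, -0.371, 0.1998]
eef_rot: [180.0, 0.0, -0.2]
contact_force: [0.2, 1.0, -0.7]
gripper_width: 0.0698
```

```bash
python3 look.py pics/l3.png
python3 - <<'E'
import numpy as np,cv2
from h import *
t=pts(optics.capture("top"))
z=np.load("l.npz")
for k,W in(("s",z["s"]),("w",z["w"]),("t",t)):
  for n,x,y,a,b,q in(("cart",.556,-.032,.068,.082,.035),("spindle",.556,-.032,.085,.11,.012),("knob",.519,-.3675,.052,.065,.03),("shoulder",.519,-.3675,.026,.038,.035)):
    m=(W[...,2]>a)&(W[...,2]<b)&(abs(W[...,0]-x)<q)&(abs(W[...,1]-y)<q)
    P=W[m]
    if m.sum()>8:print(k,n,m.sum(),((P.min(0)+P.max(0))/2).round(4),(P.max(0)-P.min(0)).round(4),np.median(P[:,2]).round(4),np.round(cv2.fitEllipse(cv2.convexHull(np.float32(P[:,:2])))[0],4))
E
```

```text
[ 0.51813887 -0.36779058  0.19975858] [ 0.05111408  0.1532248  -0.15172314] 0.06982825101515344
s cart 259 [ 0.5555 -0.0319  0.0749] [0.045  0.0487 0.0137] 0.0746 [ 0.5557 -0.032 ]
s spindle 42 [ 0.5557 -0.0334  0.0919] [0.0112 0.0124 0.0127] 0.0905 [ 0.5559 -0.0327]
s knob 153 [ 0.5194 -0.3675  0.0562] [0.023  0.0253 0.0083] 0.058 [ 0.5194 -0.3679]
s shoulder 398 [ 0.5188 -0.3679  0.0317] [0.0489 0.0498 0.0114] 0.0324 [ 0.5198 -0.3679]
w knob 930 [ 0.5196 -0.3685  0.0555] [0.0241 0.0245 0.0067] 0.0564 [ 0.5194 -0.3684]
w shoulder 2299 [ 0.5193 -0.3685  0.032 ] [0.0498 0.049  0.0119] 0.0306 [ 0.5195 -0.3686]
t knob 106 [ 0.5157 -0.3676  0.0577] [0.0155 0.0232 0.0095] 0.0589 [ 0.5182 -0.3673]
t shoulder 305 [ 0.5137 -0.3676  0.0318] [0.038  0.0494 0.0115] 0.0332 [ 0.5183 -0.3674]
```

View pics/l3.png

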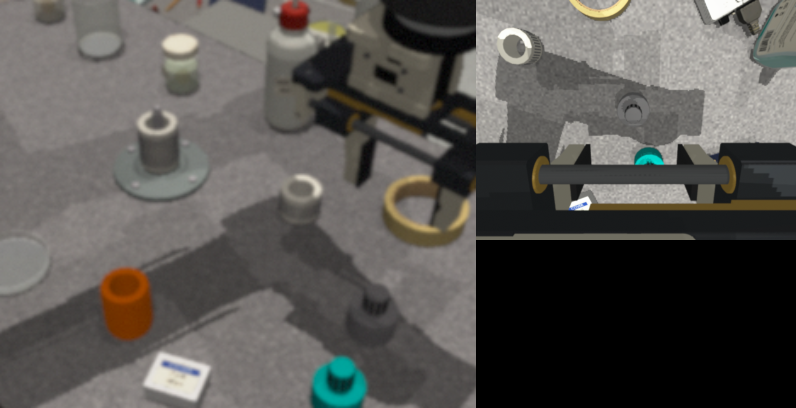

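The cartridge is seated: top at 75 mm, centred on the spindle, seen at (158,145) in the left panel. Next is the cap at (0.5195, -0.368).

>>> {"fn": "step_arm", "kwargs": {
  "increments": [
    {"tx": 1, "ty": -1, "tz": -35, "ax": 0, "ay": 0, "az": 0, "claw": 0.6},
    {"tx": 0, "ty": 0, "tz": -40, "ax": 0, "ay": 0, "az": 0, "claw": 0.4},
    {"tx": 0, "ty": 0, "tz": -35, "ax": 0, "ay": 0, "az": 0, "claw": 0.2},
    {"tx": 0, "ty": 0, "tz": -20, "ax": 0, "ay": 0, "az": 0, "claw": 0.1},
    {"tx": 0, "ty": 0, "tz": -14, "ax": 0, "ay": 0, "az": 0, "claw": 0.1},
    {"tx": 0, "ty": 0, "tz": 0, "ax": 0, "ay": 0, "az": 0, "claw": 0},
    {"tx": 0, "ty": 0, "tz": 0, "ax": 0, "ay": 0, "az": 0, "claw": -0.2},
    {"tx": 0, "ty": 0, "tz": 0, "ax": 0, "ay": 0, "az": 0, "claw": -1},
    {"tx": 0, "ty": 0, "tz": 0, "ax": 0, "ay": 0, "az": 0, "claw": -1},
    {"tx": 0, "ty": 0, "tz": 0, "ax": 0, "ay": 0, "az": 0, "claw": -1},
    {"tx": 0, "ty": 0, "tz": 0, "ax": 0, "ay": 0, "az": 0, "claw": -1},
    {"tx": 0, "ty": 0, "tz": 0, "ax": 0, "ay": 0, "az": 0, "claw": -1}
  ],
  "newtons": 20
}}

```text
time_s: 11.7
tcp_pos: [0.5205, -0.3682, 0.0568]
eef_rot: [179.9, -0.1, 0.0]
contact_force: [-1.3, 1.1, 6.5]
gripper_width: 0.0234
```

>>> {"fn": "step_arm", "kwargs": {
  "increments": [
    {"tx": 0, "ty": 0, "tz": 0, "ax": 0, "ay": 0, "az": 0, "claw": -1},
    {"tx": 0, "ty": 0, "tz": 0, "ax": 0, "ay": 0, "az": 0, "claw": -1}
  ]
}}

```text
time_s: 11.9
tcp_pos: [0.5205, -0.3682, 0.0568]
eef_rot: [179.9, -0.1, 0.0]
contact_force: [-0.4, 0.8, 6.2]
gripper_width: 0.0235
```

>>> {"fn": "step_arm", "kwargs": {
  "increments": [
    {"tx": 0, "ty": 0, "tz": 10, "ax": 0, "ay": 0, "az": 0, "claw": -1},
    {"tx": 0, "ty": 0, "tz": 30, "ax": 0, "ay": 0, "az": 0, "claw": -1},
    {"tx": 0, "ty": 0, "tz": 40, "ax": 0, "ay": 0, "az": 0, "claw": -1},
    {"tx": 0, "ty": 0, "tz": 40, "ax": 0, "ay": 0, "az": 0, "claw": -1},
    {"tx": 0, "ty": 0, "tz": 25, "ax": 0, "ay": 0, "az": 0, "claw": -1},
    {"tx": 0, "ty": 0, "tz": 0, "ax": 0, "ay": 0, "az": 0, "claw": -1}
  ]
}}

```text
time_s: 12.5
tcp_pos: [0.5214, -0.3688, 0.2058]
eef_rot: [179.8, -0.4, 0.1]
contact_force: [0.5, 0.1, -0.8]
gripper_width: 0.0232
```

>>> {"fn": "step_arm", "kwargs": {
  "increments": [
    {"tx": 2, "ty": 20, "tz": 0, "ax": 0, "ay": 0, "az": 0, "claw": -1},
    {"tx": 4, "ty": 34, "tz": 0, "ax": 0, "ay": 0, "az": 0, "claw": -1},
    {"tx": 4, "ty": 40, "tz": 0, "ax": 0, "ay": 0, "az": 0, "claw": -1},
    {"tx": 5, "ty": 42, "tz": 0, "ax": 0, "ay": 0, "az": 0, "claw": -1},
    {"tx": 4, "ty": 42, "tz": 0, "ax": 0, "ay": 0, "az": 0, "claw": -1},
    {"tx": 5, "ty": 42, "tz": 0, "ax": 0, "ay": 0, "az": 0, "claw": -1},
    {"tx": 4, "ty": 40, "tz": 0, "ax": 0, "ay": 0, "az": 0, "claw": -1},
    {"tx": 4, "ty": 36, "tz": 0, "ax": 0, "ay": 0, "az": 0, "claw": -1},
    {"tx": 3, "ty": 26, "tz": 0, "ax": 0, "ay": 0, "az": 0, "claw": -1},
    {"tx": 1, "ty": 14, "tz": 0, "ax": 0, "ay": 0, "az": 0, "claw": -1},
    {"tx": 0, "ty": 0, "tz": 0, "ax": 0, "ay": 0, "az": 0, "claw": -1},
    {"tx": 0, "ty": 0, "tz": 0, "ax": 0, "ay": 0, "az": 0, "claw": -1}
  ]
}}

```text
time_s: 13.7
tcp_pos: [0.5554, -0.032, 0.2003]
eef_rot: [180.0, 0.0, 0.1]
contact_force: [0.4, 0.3, -0.5]
gripper_width: 0.0233
```

```bash
python3 look.py pics/l4.png
python3 - <<'E'
import numpy as np
z=np.load("l.npz")
for k,W in(("s",z["s"]),("w",z["w"])):
  for a in np.arange(.13,.185,.006):
    m=(W[...,2]>a)&(W[...,2]<a+.006)&(abs(W[...,0]-.556)<.035)&(abs(W[...,1]+.032)<.035)
    P=W[m]
    if m.sum()>4:print(k,a.round(3),m.sum(),P.min(0).round(4),P.max(0).round(4))
E
```

```text
[ 0.55547318 -0.03266842  0.20037835] [-0.35602009  0.38767504 -0.02787408] 0.023137961135733347
s 0.142 36 [ 0.531  -0.0569  0.1446] [ 0.5689 -0.0182  0.148 ]
s 0.148 62 [ 0.5302 -0.0567  0.148 ] [ 0.5675 -0.0201  0.154 ]
s 0.154 72 [ 0.5301 -0.0588  0.154 ] [ 0.5693 -0.0161  0.1599]
s 0.16 77 [ 0.5297 -0.0576  0.1601] [ 0.5699 -0.0163  0.1659]
s 0.166 80 [ 0.5298 -0.0573  0.1661] [ 0.574  -0.019   0.1719]
s 0.172 178 [ 0.5307 -0.0574  0.1722] [ 0.5708 -0.0082  0.1774]
s 0.178 27 [ 0.5395 -0.0575  0.178 ] [ 0.5571 -0.0175  0.1839]
s 0.184 76 [ 0.543  -0.0598  0.184 ] [ 0.5678 -0.0038  0.19  ]
w 0.142 162 [ 0.5612 -0.0563  0.143 ] [ 0.5792 -0.0108  0.148 ]
w 0.148 283 [ 0.5609 -0.0564  0.148 ] [ 0.5795 -0.0104  0.154 ]
w 0.154 311 [ 0.5611 -0.0563  0.154 ] [ 0.5793 -0.0105  0.16  ]
w 0.16 356 [ 0.5609 -0.0564  0.16  ] [ 0.5798 -0.01    0.166 ]
w 0.166 357 [ 0.5599 -0.0567  0.166 ] [ 0.5794 -0.0103  0.172 ]
w 0.172 3334 [ 0.5563 -0.0558  0.172 ] [ 0.5795 -0.0091  0.178 ]
w 0.178 391 [ 0.5576 -0.0582  0.178 ] [ 0.5668 -0.0171  0.184 ]
w 0.184 780 [ 0.5574 -0.0592  0.184 ] [ 0.5668 -0.0058  0.19  ]
```

View pics/l4.png

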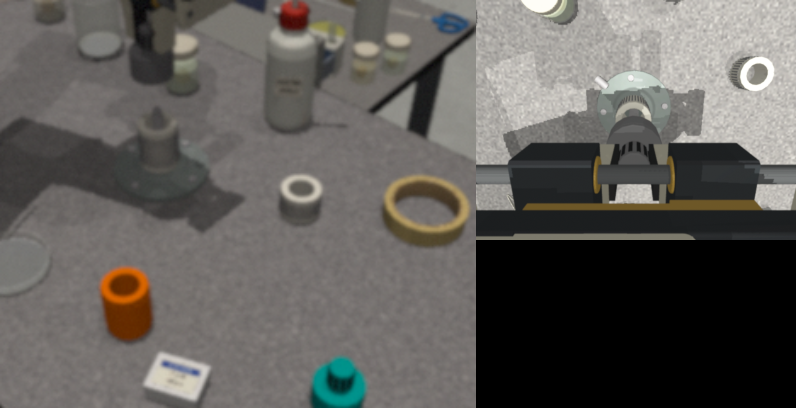

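The cap is upright and coaxial with the spindle to about 1.5 mm, seen at (152,60) in the left panel. Its rim is at about 144 mm, so I lower it.

>>> {"fn": "step_arm", "kwargs": {
  "increments": [
    {"tx": 0, "ty": 1, "tz": -15, "ax": 0, "ay": 0, "az": 0, "claw": -1},
    {"tx": 0, "ty": 0, "tz": -15, "ax": 0, "ay": 0, "az": 0, "claw": -1},
    {"tx": 0, "ty": 0, "tz": -8, "ax": 0, "ay": 0, "az": 0, "claw": -1},
    {"tx": 0, "ty": 0, "tz": -8, "ax": 0, "ay": 0, "az": 0, "claw": -1},
    {"tx": 0, "ty": 0, "tz": -8, "ax": 0, "ay": 0, "az": 0, "claw": -1},
    {"tx": 0, "ty": 0, "tz": -6, "ax": 0, "ay": 0, "az": 0, "claw": -1},
    {"tx": 0, "ty": 0, "tz": -4, "ax": 0, "ay": 0, "az": 0, "claw": -1},
    {"tx": 0, "ty": 0, "tz": -2, "ax": 0, "ay": 0, "az": 0, "claw": -1},
    {"tx": 0, "ty": 0, "tz": 0, "ax": 0, "ay": 0, "az": 0, "claw": -1}
  ]
}}

```text
time_s: 14.7
tcp_pos: [0.5557, -0.0307, 0.1344]
eef_rot: [180.0, 0.0, 0.0]
contact_force: [0.8, 0.1, -0.6]
gripper_width: 0.0235
```

>>> {"fn": "step_arm", "kwargs": {
  "increments": [
    {"tx": 0, "ty": 0, "tz": -1, "ax": 0, "ay": 0, "az": 0, "claw": -1},
    {"tx": 0, "ty": 0, "tz": -1, "ax": 0, "ay": 0, "az": 0, "claw": -1},
    {"tx": 0, "ty": 0, "tz": 0, "ax": 0, "ay": 0, "az": 0, "claw": -1}
  ]
}}

```text
time_s: 15.0
tcp_pos: [0.5558, -0.0307, 0.1326]
eef_rot: [-180.0, -0.0, 0.0]
contact_force: [-0.4, 0.0, 0.1]
gripper_width: 0.0237
```

>>> {"fn": "step_arm", "kwargs": {
  "increments": [
    {"tx": 0, "ty": 0, "tz": -1, "ax": 0, "ay": 0, "az": 0, "claw": -1},
    {"tx": 0, "ty": 0, "tz": -1, "ax": 0, "ay": 0, "az": 0, "claw": -1},
    {"tx": 0, "ty": 0, "tz": 0, "ax": 0, "ay": 0, "az": 0, "claw": -1}
  ]
}}

```text
time_s: 15.3
tcp_pos: [0.5565, -0.0307, 0.1318]
eef_rot: [180.0, -0.1, 0.1]
contact_force: [-1.4, 0.4, 8.8]
gripper_width: 0.0232
```

>>> {"fn": "step_arm", "kwargs": {
  "increments": [
    {"tx": 0, "ty": 0, "tz": 1, "ax": 0, "ay": 0, "az": 0, "claw": -1},
    {"tx": 0, "ty": 0, "tz": 0, "ax": 0, "ay": 0, "az": 0, "claw": -0.3},
    {"tx": 0, "ty": 0, "tz": 0, "ax": 0, "ay": 0, "az": 0, "claw": -0.1},
    {"tx": 0, "ty": 0, "tz": 0, "ax": 0, "ay": 0, "az": 0, "claw": 0.1},
    {"tx": 0, "ty": 0, "tz": 0, "ax": 0, "ay": 0, "az": 0, "claw": 0.1},
    {"tx": 0, "ty": 0, "tz": 0, "ax": 0, "ay": 0, "az": 0, "claw": 0.1},
    {"tx": 0, "ty": 0, "tz": 10, "ax": 0, "ay": 0, "az": 0, "claw": 0.1},
    {"tx": 0, "ty": 0, "tz": 30, "ax": 0, "ay": 0, "az": 0, "claw": 0.1},
    {"tx": 0, "ty": 0, "tz": 40, "ax": 0, "ay": 0, "az": 0, "claw": 0.1},
    {"tx": 0, "ty": 0, "tz": 40, "ax": 0, "ay": 0, "az": 0, "claw": 0.1},
    {"tx": 0, "ty": 0, "tz": 20, "ax": 0, "ay": 0, "az": 0, "claw": 0.1},
    {"tx": 0, "ty": 0, "tz": 0, "ax": 0, "ay": 0, "az": 0, "claw": 0.1}
  ]
}}

```text
time_s: 16.5
tcp_pos: [0.5574, -0.0307, 0.2763]
eef_rot: [-179.9, -0.4, 0.1]
contact_force: [0.5, 0.2, -0.3]
gripper_width: 0.0479
```

>>> {"fn": "step_arm", "kwargs": {
  "increments": [
    {"tx": -15, "ty": -30, "tz": 0, "ax": 0, "ay": 0, "az": 0, "claw": 0.1},
    {"tx": -15, "ty": -40, "tz": 0, "ax": 0, "ay": 0, "az": 0, "claw": 0.1},
    {"tx": -10, "ty": -45, "tz": 0, "ax": 0, "ay": 0, "az": 0, "claw": 0.1},
    {"tx": 0, "ty": -45, "tz": 0, "ax": 0, "ay": 0, "az": 0, "claw": 0.1},
    {"tx": 0, "ty": -40, "tz": 0, "ax": 0, "ay": 0, "az": 0, "claw": 0.1},
    {"tx": 0, "ty": -20, "tz": 0, "ax": 0, "ay": 0, "az": 0, "claw": 0.1},
    {"tx": 0, "ty": 0, "tz": 0, "ax": 0, "ay": 0, "az": 0, "claw": 0.1},
    {"tx": 0, "ty": 0, "tz": 0, "ax": 0, "ay": 0, "az": 0, "claw": 0.1},
    {"tx": 0, "ty": 0, "tz": 0, "ax": 0, "ay": 0, "az": 0, "claw": 0.1}
  ]
}}

```text
time_s: 17.4
tcp_pos: [0.5157, -0.25, 0.2715]
eef_rot: [-180.0, 0.0, 0.1]
contact_force: [0.2, -0.6, -0.5]
gripper_width: 0.0483
```

```bash
python3 look.py pics/l5.png
python3 - <<'E'
import numpy as np,cv2
from h import *
t=pts(optics.capture("top"))
z=np.load("l.npz")
for k,W in(("s",z["s"]),("t",t),("w",z["w"])):
  for n,x,y,a,b,q in(("cart side",.556,-.032,.03,.07,.035),("shoulder",.556,-.032,.1,.112,.035),("knob top",.556,-.032,.126,.145,.03),("short",.611,-.206,.03,.042,.035)):
    m=(W[...,2]>a)&(W[...,2]<b)&(abs(W[...,0]-x)<q)&(abs(W[...,1]-y)<q)
    P=W[m]
    if m.sum()>8:
      A=np.c_[P[:,:2],np.ones(len(P))];s=np.linalg.lstsq(A,P[:,2],rcond=None)[0]
      print(k,n,m.sum(),((P.min(0)+P.max(0))/2).round(4),(P.max(0)-P.min(0)).round(4),np.median(P[:,2]).round(4),np.round(cv2.fitEllipse(cv2.convexHull(np.float32(P[:,:2])))[0],4))
E
```

```text
[ 0.51588958 -0.24982663  0.2717125 ] [-0.11594638  0.34577594 -0.17325284] 0.048111344128637
s cart side 367 [ 0.5531 -0.0365  0.05  ] [0.0435 0.0416 0.0399] 0.0505 [ 0.5557 -0.0325]
s shoulder 263 [ 0.5559 -0.0309  0.1058] [0.0485 0.0506 0.0116] 0.1072 [ 0.5556 -0.0312]
s knob top 102 [ 0.5554 -0.0315  0.1316] [0.0235 0.0235 0.0088] 0.1325 [ 0.5554 -0.0311]
s short 266 [ 0.612  -0.2065  0.0347] [0.0475 0.0469 0.0094] 0.0358 [ 0.612  -0.2065]
t cart side 166 [ 0.55   -0.0344  0.0503] [0.0375 0.0418 0.0394] 0.0511 [ 0.5555 -0.0308]
t shoulder 485 [ 0.5546 -0.0305  0.106 ] [0.0489 0.0492 0.0118] 0.1081 [ 0.5547 -0.0304]
t knob top 185 [ 0.5547 -0.0309  0.1323] [0.0245 0.0231 0.012 ] 0.1342 [ 0.5545 -0.0307]
w cart side 1500 [ 0.5558 -0.0417  0.05  ] [0.048  0.0306 0.04  ] 0.0524 [ 0.5554 -0.0325]
w shoulder 2232 [ 0.5546 -0.0379  0.106 ] [0.0495 0.0372 0.0119] 0.1054 [ 0.5546 -0.0335]
w knob top 147 [ 0.5541 -0.0409  0.1291] [0.0184 0.0059 0.0061] 0.1286 [ 0.5538 -0.0392]
w short 1616 [ 0.6112 -0.2069  0.0337] [0.0474 0.0474 0.007 ] 0.0344 [ 0.6112 -0.2067]
```

View pics/l5.png

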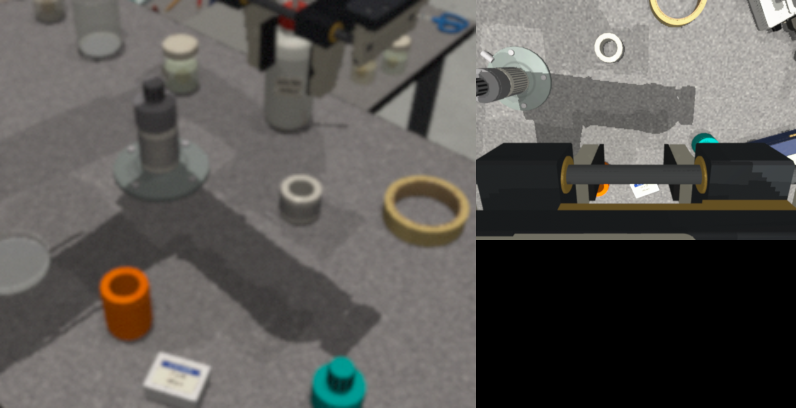

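The assembly stands straight at (157,130) in the left panel. The cap shoulder is at about 107 mm and the knob top at about 133 mm, as they should be when seated. The short cartridge hasn't moved, so I hand in.

```bash
python3 -c "
from plant import r
print(r.close_job())"
```

```text
the job is handed in; nothing more can be done
None
```

The filter is assembled and handed in. The tall cartridge went over the spindle onto the seat, then the grey cap went on top. It took about 17.5 s of the 64 s, viewing 8 pictures.

**Last checks:**
- **Cartridge:** after release its top measured 75 mm (expected 75) and it was centred on the spindle.
- **Cap:** it stands upright, with the shoulder at about 107 mm (expected 107) and the knob top at about 133 mm (expected 133). It is centred within about 2 mm.
- **Other things:** the short cartridge measured the same position within about 1 mm. The orange and turquoise look-alikes look unmoved in the pictures, though I did not measure them. The gripper was well clear and touching nothing.
- **Forces:** the highest reading at the end of any move was about 9 N.

**Disagreements:** the cameras differed from each other by only 1–2 mm, which is within the calibration. In the last wrist view, the knob and cap centres were less reliable because they were cut off at the image edge.

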